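# Seat the airtight lid of a sample box

### The job

The blue lid of the white sample box only rests on its red gasket and stands proud of the rim. Press it down point by point around its edge until it is down as far as it will go all round and sits level, then let go. Use moderate pressure on one place at a time: do not lean hard on the lid, and leave the box with the green lid, which is already sealed, alone.

Things in the scene. Friction and masses are not known exactly. Their poses are not given: they have to be found in the camera images.
- box: the box to be sealed: white plastic, 150 (its x) x 120 (its y) x 70 mm high without lid, walls 5 mm; it stands firmly and does not slide. Origin: centre of its underside on the worktop; z up.
- rim (a point): centre of this box's mouth, 70 mm above its origin, level with the rim. In the corners, at x = +-64, y = +-49 mm, the red gasket stands 12 mm above the rim at the start, 2 mm when seated. Each corner of it yields to a push of about 12 N, goes down 10 mm to a firm stop and stays down. All four at once (the lid pushed in the middle) would take some 48 N.
- lid: loose rigid blue lid, 0.18 kg: flange 154 x 124 x 8 mm, white press marks (20 mm wide) on its corners at x = +-62, y = +-47; a 14 mm plug below guides it. Origin: centre of the flange's underside: 82 mm above the box's origin at the start, 72 when seated (flange top 8 mm higher). It rocks: a corner may rise 10 mm as its opposite goes down. Each pressed once in turn brings it home. Bears 70 N.
- sealed_box: another white box of the same size, with a green lid of the same shape already fully seated (flange top 80 mm above the worktop); to be left alone. Origin: centre of its underside; z up. It stands to the left or to the right of the other.
Not all that is in view belongs to the job. Of the things that look like the lid, the larger one is meant.

How it is judged:
On the way:
1. one corner or edge of the blue lid is pressed down first (the lid tilts on its box by over 0.03 rad) while the rest still stands proud (angle between the z axis of lid and the z axis of box, either way round above 0.03 rad and z of lid in the frame of box above 0.0745 m), for 0.1 s.
At the end, for the whole second after the job is handed in: The blue lid lies at rest on its box with its gasket fully pressed down: its middle within 2.5 mm of fully seated and its tilt under 0.025 rad (about 4 mm across the diagonal) (z of lid in the frame of box between 0.068 and 0.0745 m and angle between the z axis of lid and the z axis of box, either way round below 0.025 rad and linear speed of lid below 0.02 m/s); the robot touches nothing.
It fails at once if the blue lid was pressed with more than 70 N (contact force between any of the fingers, the arm and lid above 70 N).
It fails at once if the green-lidded box was pushed with more than 5 N (contact force between any of the fingers, the arm and sealed_box above 5 N).
It also fails if it takes over 58 s, if anything falls off the work surface, if the arm or the gripper's body presses on something with over 40 N, if the wrist force passes 120 N, or if a joint passes its speed limit or range.

### The arm

A 6-joint arm with a two-finger parallel gripper is mounted at the origin on a cart in front of the work surface, level with it; the furniture and walls round the work are solid. World frame = base frame: x ahead of the robot, y to its left, z up, the work surface at z = 0. Lengths are in m, angles in rad, forces in N, time in s.
With the tool pointing down it reaches from about 0.275 to 0.85 m from the base axis. Payload 5.2 kg.
Tool frame: the origin (TCP) lies midway between the tips of the shut fingers; the grasp point (between the pads) lies 19 mm behind it; x points along the fingers, y is the direction in which the jaws open and shut, and the axes are right-handed (so a half turn about x gives the same grasp; the last joint's range is limited). The gripper opens to 85 mm and grips with 20 to 120 N. Pads are 22 mm wide; open, the fingers measure 114 mm over their backs; the gripper's body (76 mm by 85 mm) begins 54 mm behind the grasp point. The pads swing forward as they close: fully open they stand 13 mm farther back than shut.
Start: joints at [1.036, 0.259, 1.535, -0, 1.348, -0.203], TCP at [0.179, 0.52, 0.231] pointing down, gripper open.
Joint ranges: [-3.14, 3.14], [-0.91, 2.08], [0.19, 2.58], [-1.22, 4.36], [0.22, 2.71], [-3.12, 3.12]. Speed limits (rad/s): [2.57, 2.57, 3.14, 3.14, 3.14, 3.14].

### API

Orientations are given as a unit quaternion [x, y, z, w].
In Python, from station import observe, get_image, calibration, job_done, recognise gives the robot as it stands.
- The arm moves only by the shell command python3 -m creep 'ROWS' [FORCE]. ROWS is a JSON object of lists of equal length, an entry for each row: "travel": the shift along the world's x, y, z in cm, a list of three; "dr": the turn, a rotation vector about the world's x, y, z in degrees, a list of three; "claw": the closure, from -1 (fully open) to 1 (shut), so that 0 is half open. In form: {"travel": [[dx, dy, dz], ...], "dr": [[wx, wy, wz], ...], "claw": [claw, ...]}. A call has 1 to 12 rows; each row is the pose to reach, as a shift and turn from the pose commanded when the call began; what a row does not reach only later rows make up. A row lasts 1/12 s, in which the tool goes at most 41.7 mm and 7.16 degrees, less where a joint would pass 70% of its speed; a pose out of reach is approached as far as the arm can. A call with a gripper value outside its range is refused whole. The fingers move at their own pace and stop on an object; FORCE is the grip in N (left out, the last holds). Time passes only in rows, so rows that repeat a pose let the fingers close. It gives the time, the measured TCP pose, the force and the opening at its end, in the units of the state.
- observe(): the state, without advancing time (a new reading comes with each control period).
- get_image(name): name is "side" or "top"; returns the picture (480x640x3 uint8, red, green, blue); there is no depth.
- calibration(name): a dict with "intrinsics" (3x3 intrinsics, pixels), "R" (3x3) and "t" (3): a world point X has camera coordinates R X + t. Camera axes: x right, y down, z forward; pixel columns grow to the right and rows downward; lengths in m; the calibration is good to about 2 mm. A picture is of the moment at which its call begins. calibration takes no time and is no camera call.
- job_done(): hands the job in, once; it reports no verdict.
Trained networks look in the newest picture that a camera, given by its name, has taken for a name from the list of things; names that differ only in an ending like _2 or _b are one class to them, and where a whole thing is asked for, a point or a joint stands for the part that bears it (a point fixed in the world has none). Each returns a list of dicts, best first, with "score" (0 to 1); they miss things now and then, are a little off and sometimes report something else, mostly with a low value. They report only what shows in the picture. A call takes as long as a camera call. They do not tell look-alikes from the thing itself.
- recognise(camera, name): "uv" ([column, row] in pixels, amid what is visible of it).
The state is a dict: "t": time; "joint_positions": joint angles; "qvel": joint speeds; "joint_efforts": joint torques, N m; "position": TCP position; "eef_rot": TCP orientation; "ft_force": force on the tool from outside, world axes, zero at the start; "wrist_torque": the same for the moment, N m; "gripper_width": opening from 0.0 (shut) to 1.0 (fully open).
Only numpy, scipy, OpenCV 4.12 (cv2) and the standard library are available. Lean on these libraries where they do the work, as an engineer would, in place of code of your own. Each camera call takes 0.05 s, during which the arm holds its last target.

## Working session

There is one attempt and no reset: what is moved stays moved. The work goes in short steps, Python scripts to look and compute and a shell command to move; the robot and the scene stay as the last step left them, time stands still between calls to the robot, and variables do not carry over. Pictures are saved under pics/ and viewed, and the job is handed in when it is done.

```bash
ls; mkdir -p pics
python3 - <<'E'
from station import *
import cv2
for c in ("top","side"):
    im=get_image(c); cv2.imwrite(f"pics/{c}0.png",im[:,:,::-1])
    for n in ("lid","box","sealed_box"):
        print(c,n,recognise(c,n))
s=observe(); print(s["t"],s["position"],s["eef_rot"],s["ft_force"],s["gripper_width"])
E
```

```text
pics
top lid [{'uv': [264.0, 183.6], 'score': 0.85}, {'uv': [176.1, 289.1], 'score': 0.63}]
top box [{'uv': [289.6, 216.8], 'score': 0.56}]
top sealed_box [{'uv': [436.6, 187.9], 'score': 0.85}]
side lid [{'uv': [438.7, 317.7], 'score': 0.9}, {'uv': [313.4, 302.0], 'score': 0.83}, {'uv': [320.8, 335.8], 'score': 0.62}]
side box [{'uv': [320.9, 336.4], 'score': 0.75}]
side sealed_box [{'uv': [223.7, 223.0], 'score': 0.88}]
0.4 [0.17908057 0.51994668 0.23117809] [ 0.11666587  0.69744999 -0.11686408  0.69734881] [-0.11209101  0.57016464  0.44916693] 0.9968431526609925
```

View pics/top0.png

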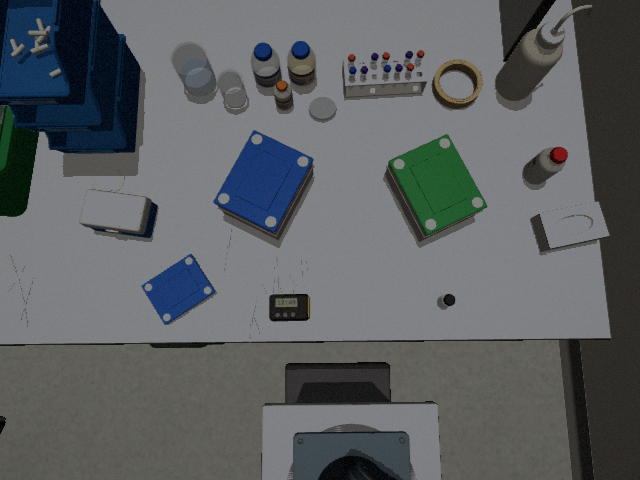

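View pics/side0.png

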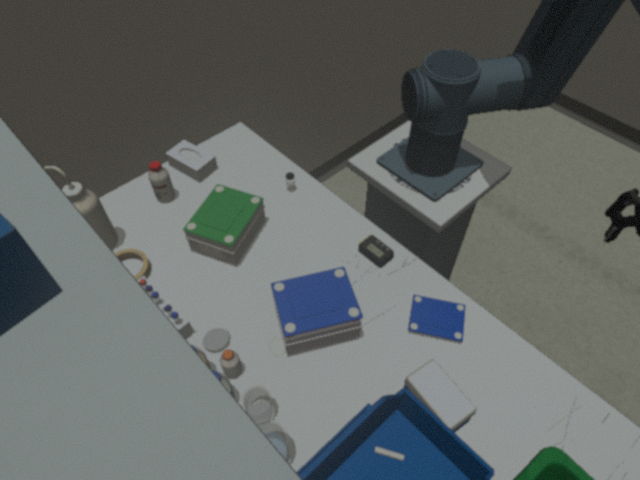

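Blue lid-like objects in the top view are at (264,183), the larger one standing on a white box, and at (178,289), a smaller one lying flat on the table. The first fits the description. The green sealed box is at (437,188), which is right of it. I'll confirm this in a crop and measure the marks.

```bash
cat > h.py <<'E'
import numpy as np, cv2
from station import *
def marks(im,win,box):
    x0,x1,y0,y1=win
    c=im[y0:y1,x0:x1].astype(int)
    hsv=cv2.cvtColor(im[y0:y1,x0:x1],cv2.COLOR_RGB2HSV)
    hue=hsv[...,0]; blue=((hue>100)&(hue<130)&(hsv[...,1]>120)&(hsv[...,2]>50)).astype(np.uint8)
    n,l,st,ce=cv2.connectedComponentsWithStats(blue)
    k=1+np.argmax(st[1:,4]); m=(l==k).astype(np.uint8)
    # hull of blue; marks = nonblue bright inside hull
    cnt=max(cv2.findContours(m,cv2.RETR_EXTERNAL,cv2.CHAIN_APPROX_NONE)[0],key=cv2.contourArea)
    hull=cv2.convexHull(cnt); hm=np.zeros_like(m); cv2.fillPoly(hm,[hull],1)
    w=((hm==1)&(hsv[...,1]<90)&(hsv[...,2]>110)).astype(np.uint8)
    n,l,st,ce=cv2.connectedComponentsWithStats(w)
    return [(ce[i]+[x0,y0],st[i,4]) for i in range(1,n) if st[i,4]>20]
def proj(cam,X):
    c=calibration(cam);X=np.atleast_2d(X)@np.array(c["R"]).T+c["t"];p=X@np.array(c["intrinsics"]).T
    return p[:,:2]/p[:,2:]
def onplane(cam,uv,z):
    c=calibration(cam);R=np.array(c["R"]);K=np.array(c["intrinsics"])
    d=R.T@np.linalg.inv(K)@np.array([uv[0],uv[1],1]);o=-R.T@np.array(c["t"])
    return o+d*(z-o[2])/d[2]
E
python3 - <<'E'
from h import *
t=cv2.imread("pics/top0.png")[:,:,::-1].copy(); s=cv2.imread("pics/side0.png")[:,:,::-1].copy()
for n,im,w in(("top",t,(200,330,120,245)),("side",s,(260,375,255,360))):
    for uv,a in marks(im,w,0): print(n,uv.round(1),a,onplane(n,uv,.09).round(4))
a=cv2.resize(t[120:245,130:330],None,fx=3,fy=3); a2=cv2.resize(s[255:355,262:382],None,fx=3.3,fy=3.3)
h=max(a.shape[0],a2.shape[0]); 
cv2.imwrite("pics/crop1.png",cv2.resize(t[120:340,130:330],None,fx=2.7,fy=2.7)[:,:,::-1])
cv2.imwrite("pics/crop2.png",cv2.resize(s[255:355,262:382],None,fx=5,fy=5)[:,:,::-1])
# green corners
for uv in ((398,164),(445,144),(477,202),(431,224)): print("g",onplane("top",uv,.08).round(3))
E
```

```text
top [256.3 138.7] 85 [0.6258 0.1652 0.09  ]
top [302.5 161.1] 90 [0.5824 0.0814 0.09  ]
top [223.2 197.9] 93 [0.5151 0.222  0.09  ]
top [270.2 221.1] 96 [0.4722 0.1382 0.09  ]
side [338.1 274.2] 48 [0.4727 0.1395 0.09  ]
side [280.3 287.9] 47 [0.5791 0.0859 0.09  ]
side [353.4 311.5] 97 [0.5114 0.2215 0.09  ]
side [289.9 326.6] 93 [0.6212 0.1642 0.09  ]
g [ 0.579 -0.092  0.08 ]
g [ 0.616 -0.18   0.08 ]
g [ 0.506 -0.231  0.08 ]
g [ 0.466 -0.146  0.08 ]
```

View pics/crop1.png

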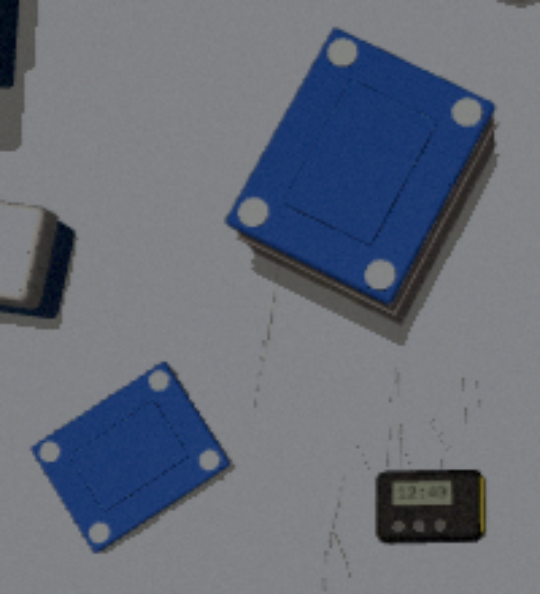

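View pics/crop2.png

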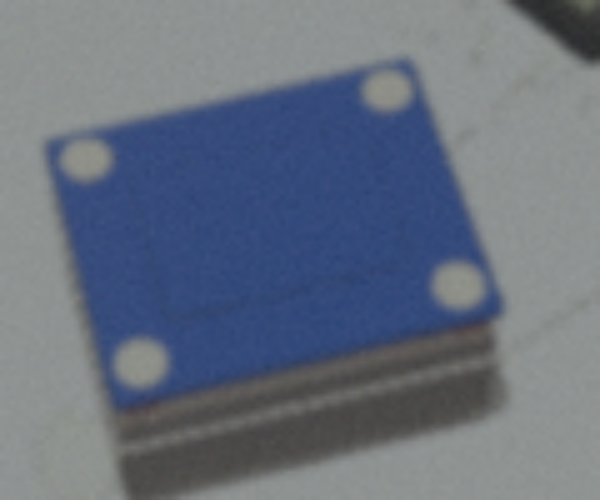

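The large blue lid at top (264,183) is confirmed: it sits on a box with a gap and red gasket below the flange. The flat one at (178,289) is a smaller decoy. The two cameras agree to about 4 mm. Marks, averaged:
- A (0.624, 0.165)
- B (0.581, 0.083)
- C (0.473, 0.139)
- D (0.513, 0.222)

I'll go above D first with the gripper shut.

```bash
python3 -m creep '{"travel": [[2.8,-2.5,-0.4],[5.6,-5,-0.8],[8.4,-7.5,-1.3],[11.2,-9.9,-1.7],[14,-12.4,-2.1],[16.8,-14.9,-2.5],[19.6,-17.4,-3],[22.4,-19.9,-3.5],[25.2,-22.4,-4],[28,-24.9,-4.5],[30.8,-27.4,-5],[33.5,-29.8,-5]], "dr": [[0,0,0],[0,0,0],[0,0,0],[0,0,0],[0,0,0],[0,0,0],[0,0,0],[0,0,0],[0,0,0],[0,0,0],[0,0,0],[0,0,0]], "claw": [1,1,1,1,1,1,1,1,1,1,1,1]}' 60
python3 -m creep '{"travel": [[0,0,0],[0,0,0],[0,0,0],[0,0,0]], "dr": [[0,0,0],[0,0,0],[0,0,0],[0,0,0]], "claw": [1,1,1,1]}'
```

```text
t: 1.4
position: [0.5149, 0.2202, 0.1803]
eef_rot: [0.117, 0.698, -0.117, 0.697]
ft_force: [0.3, -0.8, 1.1]
gripper_width: -0.001
t: 1.73
position: [0.5132, 0.2228, 0.1813]
eef_rot: [0.116, 0.698, -0.116, 0.697]
ft_force: [0.0, 0.8, 0.5]
gripper_width: 0.003
```

```bash
python3 -m creep '{"travel": [[0,0,-2],[0,0,-4],[0,0,-6],[0,0,-7],[0,0,-8],[0,0,-8.2],[0,0,-8.2],[0,0,-8.2]], "dr": [[0,0,0],[0,0,0],[0,0,0],[0,0,0],[0,0,0],[0,0,0],[0,0,0],[0,0,0]], "claw": [1,1,1,1,1,1,1,1]}'
python3 - <<'E'
from h import *
cv2.imwrite("pics/s1.png",cv2.resize(get_image("side")[220:370,230:400],None,fx=3.5,fy=3.5)[:,:,::-1])
E
```

```text
t: 2.4
position: [0.5146, 0.2224, 0.1002]
eef_rot: [0.117, 0.697, -0.116, 0.698]
ft_force: [0.1, -0.6, -0.3]
gripper_width: 0.004
```

View pics/s1.png

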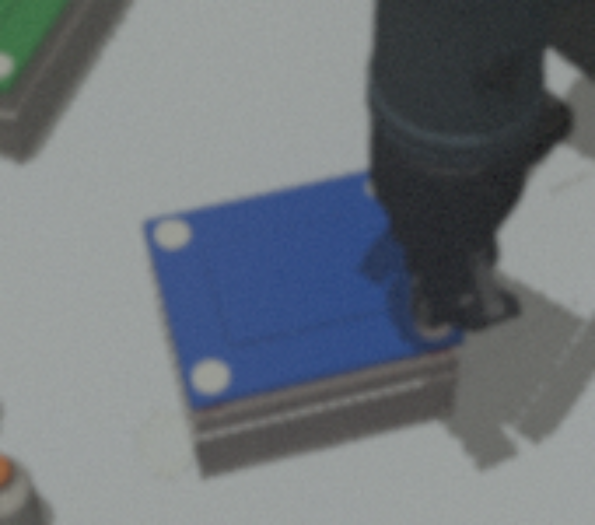

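The shut fingertips hover right over mark D, at about (435,320) in the crop. I'll press in small steps.

```bash
python3 -m creep '{"travel": [[0,0,-0.4],[0,0,-0.8],[0,0,-1.1],[0,0,-1.1]], "dr": [[0,0,0],[0,0,0],[0,0,0],[0,0,0]], "claw": [1,1,1,1]}'
python3 -m creep '{"travel": [[0,0,-0.2],[0,0,-0.3],[0,0,-0.3]], "dr": [[0,0,0],[0,0,0],[0,0,0]], "claw": [1,1,1]}'
```

```text
t: 2.78
position: [0.5145, 0.2221, 0.0888]
eef_rot: [0.117, 0.697, -0.117, 0.698]
ft_force: [-0.2, 0.7, 2.5]
gripper_width: -0.002
t: 3.03
position: [0.5146, 0.2224, 0.0868]
eef_rot: [0.117, 0.697, -0.116, 0.698]
ft_force: [-3.5, 0.7, 11.9]
gripper_width: 0.003
```

```bash
python3 -m creep '{"travel": [[0,0,-0.2],[0,0,-0.4],[0,0,-0.4]], "dr": [[0,0,0],[0,0,0],[0,0,0]], "claw": [1,1,1]}'
python3 -m creep '{"travel": [[0,0,-0.1],[0,0,-0.2],[0,0,-0.2]], "dr": [[0,0,0],[0,0,0],[0,0,0]], "claw": [1,1,1]}'
```

```text
t: 3.28
position: [0.5146, 0.2228, 0.0832]
eef_rot: [0.117, 0.697, -0.116, 0.698]
ft_force: [-3.8, 1.6, 12.9]
gripper_width: -0.0
t: 3.53
position: [0.5146, 0.223, 0.0814]
eef_rot: [0.118, 0.697, -0.116, 0.698]
ft_force: [-5.2, 2.0, 14.4]
gripper_width: 0.0
```

```bash
python3 -m creep '{"travel": [[0,0,-0.1],[0,0,-0.2],[0,0,-0.2]], "dr": [[0,0,0],[0,0,0],[0,0,0]], "claw": [1,1,1]}'
python3 -m creep '{"travel": [[0,0,-0.1],[0,0,-0.1],[0,0,-0.1]], "dr": [[0,0,0],[0,0,0],[0,0,0]], "claw": [1,1,1]}'
```

```text
t: 3.78
position: [0.5147, 0.2231, 0.081]
eef_rot: [0.118, 0.696, -0.116, 0.698]
ft_force: [-8.1, 1.3, 26.7]
gripper_width: -0.001
t: 4.03
position: [0.5147, 0.2231, 0.0809]
eef_rot: [0.118, 0.696, -0.116, 0.699]
ft_force: [-10.5, 1.3, 33.1]
gripper_width: 0.003
```

D reached its firm stop at about 0.081 with 33 N. Now lift and press the next corner, A.

```bash
python3 -m creep '{"travel": [[0,0,1.5],[0,0,4],[2.7,-1.5,4.4],[5.4,-2.9,4.4],[8.2,-4.4,4.4],[10.9,-5.8,4.4],[10.9,-5.8,4.4],[10.9,-5.8,3.0],[10.9,-5.8,2.4],[10.9,-5.8,2.4]], "dr": [[0,0,0],[0,0,0],[0,0,0],[0,0,0],[0,0,0],[0,0,0],[0,0,0],[0,0,0],[0,0,0],[0,0,0]], "claw": [1,1,1,1,1,1,1,1,1,1]}'
python3 - <<'E'
from h import *
for c in("side","top"): cv2.imwrite(f"pics/{c}2.png",cv2.resize(get_image(c)[(220 if c=='side' else 110):(370 if c=='side' else 260),(230 if c=='side' else 190):(400 if c=='side' else 360)],None,fx=3.5,fy=3.5)[:,:,::-1])
E
```

```text
t: 4.87
position: [0.6213, 0.1638, 0.098]
eef_rot: [0.116, 0.699, -0.117, 0.696]
ft_force: [-0.3, -0.8, -0.4]
gripper_width: -0.0
```

View pics/side2.png

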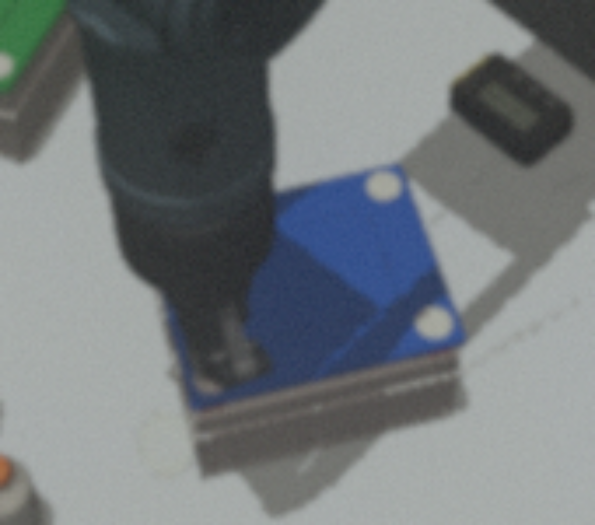

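Side view: the tips are on mark A, at about (215,375) in the crop. Corner D has visibly sunk. Now press A.

```bash
python3 -m creep '{"travel": [[0.1,0,-0.5],[0.1,0,-1.0],[0.1,0,-1.3],[0.1,0,-1.5],[0.1,0,-1.5]], "dr": [[0,0,0],[0,0,0],[0,0,0],[0,0,0],[0,0,0]], "claw": [1,1,1,1,1]}'
python3 -m creep '{"travel": [[0,0,-0.2],[0,0,-0.3],[0,0,-0.3]], "dr": [[0,0,0],[0,0,0],[0,0,0]], "claw": [1,1,1]}'
```

```text
t: 5.38
position: [0.6247, 0.1646, 0.0869]
eef_rot: [0.117, 0.697, -0.116, 0.698]
ft_force: [-1.2, 0.4, 7.1]
gripper_width: 0.001
t: 5.63
position: [0.6249, 0.1648, 0.0846]
eef_rot: [0.117, 0.696, -0.116, 0.698]
ft_force: [-2.3, 1.4, 9.9]
gripper_width: 0.002
```

```bash
python3 -m creep '{"travel": [[0,0,-0.2],[0,0,-0.4],[0,0,-0.4]], "dr": [[0,0,0],[0,0,0],[0,0,0]], "claw": [1,1,1]}'
python3 -m creep '{"travel": [[0,0,-0.1],[0,0,-0.2],[0,0,-0.2]], "dr": [[0,0,0],[0,0,0],[0,0,0]], "claw": [1,1,1]}'
```

```text
t: 5.88
position: [0.6251, 0.165, 0.081]
eef_rot: [0.117, 0.696, -0.116, 0.699]
ft_force: [-2.4, 1.9, 11.8]
gripper_width: -0.001
t: 6.13
position: [0.6253, 0.1651, 0.0807]
eef_rot: [0.117, 0.696, -0.116, 0.699]
ft_force: [-5.5, 0.5, 21.7]
gripper_width: 0.003
```

```bash
python3 -m creep '{"travel": [[0,0,-0.1],[0,0,-0.2],[0,0,-0.2]], "dr": [[0,0,0],[0,0,0],[0,0,0]], "claw": [1,1,1]}'
```

```text
t: 6.38
position: [0.6254, 0.1651, 0.0805]
eef_rot: [0.117, 0.695, -0.116, 0.699]
ft_force: [-10.6, 0.9, 32.0]
gripper_width: -0.0
```

A is down. Next, B.

```bash
python3 -m creep '{"travel": [[0,0,2],[0,0,4.4],[-1.5,-2.8,4.6],[-3,-5.6,4.6],[-4.4,-8.2,4.6],[-4.4,-8.2,4.6],[-4.4,-8.2,3.2],[-4.4,-8.2,2.6],[-4.4,-8.2,2.6]], "dr": [[0,0,0],[0,0,0],[0,0,0],[0,0,0],[0,0,0],[0,0,0],[0,0,0],[0,0,0],[0,0,0]], "claw": [1,1,1,1,1,1,1,1,1]}'
python3 - <<'E'
from h import *
cv2.imwrite("pics/side3.png",cv2.resize(get_image("side")[220:370,230:400],None,fx=3.5,fy=3.5)[:,:,::-1])
E
```

```text
t: 7.13
position: [0.579, 0.0823, 0.0987]
eef_rot: [0.117, 0.698, -0.117, 0.696]
ft_force: [0.1, 0.2, -0.4]
gripper_width: -0.001
```

View pics/side3.png

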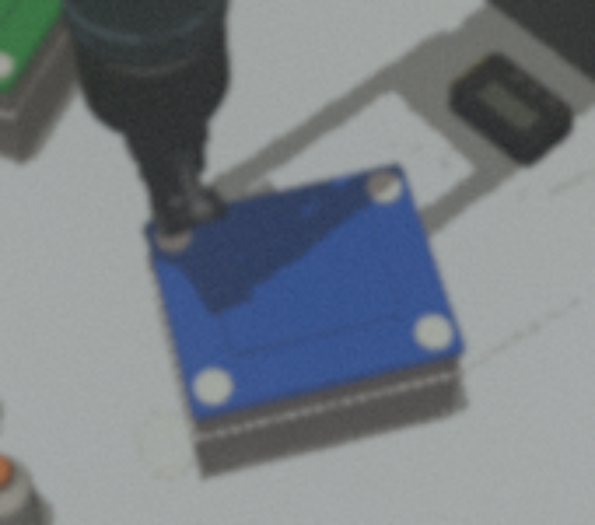

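The A–D edge at the lower front of the crop is now down with no red showing. The tips are over mark B, at about (175,235). Press B.

```bash
python3 -m creep '{"travel": [[0,0,-0.5],[0,0,-1.0],[0,0,-1.3],[0,0,-1.5],[0,0,-1.5]], "dr": [[0,0,0],[0,0,0],[0,0,0],[0,0,0],[0,0,0]], "claw": [1,1,1,1,1]}'
python3 -m creep '{"travel": [[0,0,-0.2],[0,0,-0.4],[0,0,-0.4]], "dr": [[0,0,0],[0,0,0],[0,0,0]], "claw": [1,1,1]}'
```

```text
t: 7.6
position: [0.581, 0.082, 0.0865]
eef_rot: [0.116, 0.697, -0.117, 0.698]
ft_force: [-2.1, -1.0, 6.7]
gripper_width: -0.003
t: 7.85
position: [0.5811, 0.0817, 0.0829]
eef_rot: [0.116, 0.697, -0.117, 0.698]
ft_force: [-2.5, -2.0, 9.8]
gripper_width: -0.0
```

```bash
python3 -m creep '{"travel": [[0,0,-0.2],[0,0,-0.3],[0,0,-0.3]], "dr": [[0,0,0],[0,0,0],[0,0,0]], "claw": [1,1,1]}'
```

```text
t: 8.1
position: [0.5813, 0.0815, 0.0807]
eef_rot: [0.116, 0.696, -0.117, 0.699]
ft_force: [-5.4, -2.8, 14.6]
gripper_width: -0.003
```

```bash
python3 -m creep '{"travel": [[0,0,-0.1],[0,0,-0.2],[0,0,-0.3],[0,0,-0.3]], "dr": [[0,0,0],[0,0,0],[0,0,0],[0,0,0]], "claw": [1,1,1,1]}'
```

```text
t: 8.43
position: [0.5814, 0.0815, 0.0803]
eef_rot: [0.116, 0.696, -0.117, 0.699]
ft_force: [-9.8, -3.3, 33.0]
gripper_width: -0.003
```

B is down. Now C.

```bash
python3 -m creep '{"travel": [[0,0,2],[0,0,4.4],[-2.7,1.4,4.5],[-5.4,2.8,4.5],[-8.1,4.2,4.5],[-10.7,5.6,4.5],[-10.7,5.6,4.5],[-10.7,5.6,3.2],[-10.7,5.6,2.5],[-10.7,5.6,2.5]], "dr": [[0,0,0],[0,0,0],[0,0,0],[0,0,0],[0,0,0],[0,0,0],[0,0,0],[0,0,0],[0,0,0],[0,0,0]], "claw": [1,1,1,1,1,1,1,1,1,1]}'
python3 - <<'E'
from h import *
cv2.imwrite("pics/side4.png",cv2.resize(get_image("side")[220:370,230:400],None,fx=3.5,fy=3.5)[:,:,::-1])
E
```

```text
t: 9.27
position: [0.4723, 0.1381, 0.0989]
eef_rot: [0.116, 0.698, -0.117, 0.697]
ft_force: [0.2, -0.9, 0.1]
gripper_width: -0.001
```

View pics/side4.png

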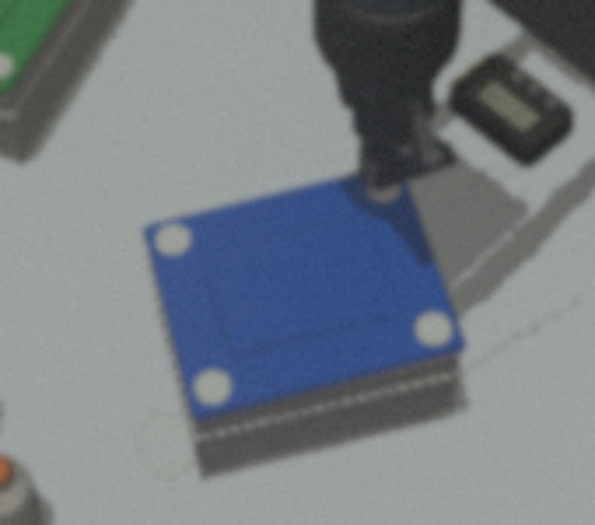

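The tips are over mark C, at about (383,190) in the crop. A, B and D look down.

```bash
python3 -m creep '{"travel": [[0,0,-0.5],[0,0,-1.0],[0,0,-1.3],[0,0,-1.5],[0,0,-1.5]], "dr": [[0,0,0],[0,0,0],[0,0,0],[0,0,0],[0,0,0]], "claw": [1,1,1,1,1]}'
python3 -m creep '{"travel": [[0,0,-0.2],[0,0,-0.4],[0,0,-0.4]], "dr": [[0,0,0],[0,0,0],[0,0,0]], "claw": [1,1,1]}'
```

```text
t: 9.73
position: [0.4738, 0.1379, 0.0858]
eef_rot: [0.117, 0.697, -0.117, 0.698]
ft_force: [-1.6, 0.3, 4.9]
gripper_width: -0.002
t: 9.98
position: [0.4736, 0.1379, 0.0819]
eef_rot: [0.117, 0.697, -0.117, 0.698]
ft_force: [-2.0, -0.3, 7.2]
gripper_width: -0.0
```

```bash
python3 -m creep '{"travel": [[0,0,-0.2],[0,0,-0.3],[0,0,-0.3]], "dr": [[0,0,0],[0,0,0],[0,0,0]], "claw": [1,1,1]}'
```

```text
t: 10.23
position: [0.4735, 0.1379, 0.0799]
eef_rot: [0.117, 0.697, -0.117, 0.698]
ft_force: [-5.9, -1.4, 17.4]
gripper_width: 0.002
```

```bash
python3 -m creep '{"travel": [[0,0,-0.1],[0,0,-0.2],[0,0,-0.2]], "dr": [[0,0,0],[0,0,0],[0,0,0]], "claw": [1,1,1]}'
python3 -m creep '{"travel": [[0,0,1],[0,0,3],[0,0,6],[-2,2,8],[-3,5,10],[-3,8,12],[-3,11,12],[-3,14,12],[-3,17,12],[-3,17,12],[-3,17,12]], "dr": [[0,0,0],[0,0,0],[0,0,0],[0,0,0],[0,0,0],[0,0,0],[0,0,0],[0,0,0],[0,0,0],[0,0,0],[0,0,0]], "claw": [1,1,1,1,1,1,1,1,1,1,1]}'
python3 - <<'E'
from h import *
from scipy.optimize import least_squares
im={c:get_image(c) for c in("top","side")}
cv2.imwrite("pics/side5.png",cv2.resize(im["side"][220:370,230:400],None,fx=3.5,fy=3.5)[:,:,::-1])
cv2.imwrite("pics/top5.png",im["top"][:,:,::-1])
M={c:[uv for uv,a in marks(im[c],w,0)] for c,w in(("top",(200,330,120,245)),("side",(260,375,255,360)))}
M0={c:[uv for uv,a in marks(cv2.imread(f"pics/{c}0.png")[:,:,::-1].copy(),w,0)] for c,w in(("top",(200,330,120,245)),("side",(260,375,255,360)))}
for P in np.array([[.624,.165,.08],[.581,.083,.08],[.473,.139,.08],[.513,.222,.08]]):
  for nm,MM,z in(("start",M0,.09),("now",M,.08)):
    P[2]=z
    uv={c:min(MM[c],key=lambda q:np.linalg.norm(q-proj(c,P)[0])) for c in MM}
    r=least_squares(lambda X:np.r_[proj("top",X)[0]-uv["top"],proj("side",X)[0]-uv["side"]],P)
    print(nm,r.x.round(4),"res px",r.fun.round(1))
E
```

```text
t: 10.48
position: [0.4736, 0.1379, 0.0797]
eef_rot: [0.117, 0.697, -0.117, 0.698]
ft_force: [-11.6, -0.8, 33.4]
gripper_width: -0.002
t: 11.4
position: [0.4429, 0.3091, 0.1958]
eef_rot: [0.116, 0.698, -0.116, 0.697]
ft_force: [0.0, -0.8, -0.3]
gripper_width: -0.0
start [0.6233 0.1653 0.0946] res px [-0.4  0.4 -0.6 -0.1]
now [0.6229 0.1663 0.0843] res px [-0.6  0.5 -0.8 -0.2]
start [0.5807 0.0833 0.0899] res px [-1.   0.9 -1.5 -0.3]
now [0.5812 0.084  0.0807] res px [-1.   0.9 -1.5 -0.3]
start [0.4723 0.1386 0.0887] res px [-0.1  0.1 -0.2 -0. ]
now [0.4725 0.1391 0.0778] res px [-0.3  0.2 -0.4 -0.1]
start [0.5136 0.222  0.0934] res px [-0.4  0.3 -0.5 -0.1]
now [0.5135 0.2225 0.0829] res px [-0.4  0.3 -0.6 -0.1]
```

View pics/side5.png

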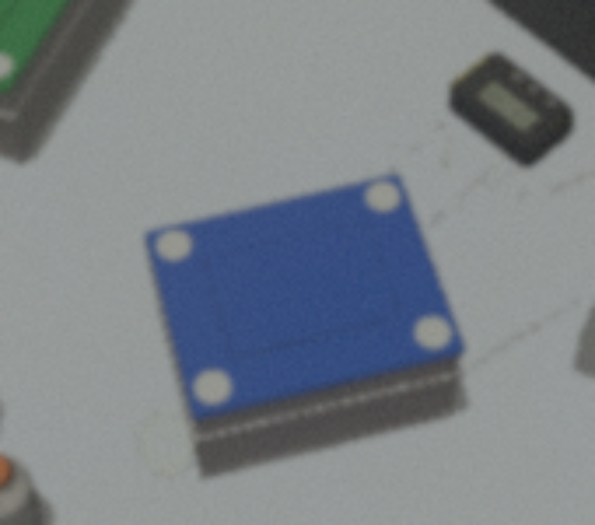

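View pics/top5.png

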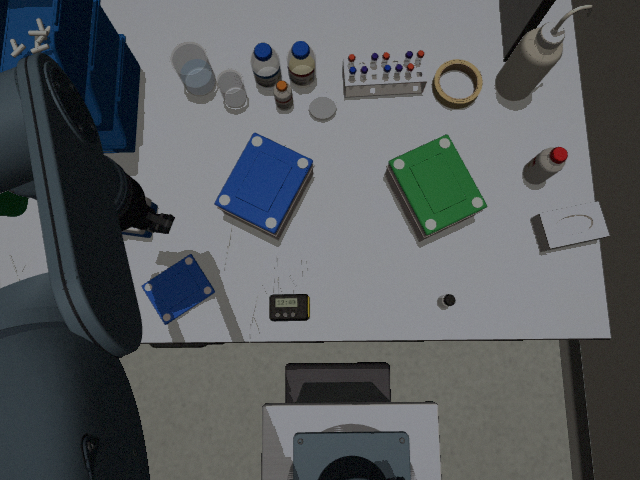

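All four marks dropped by 9–11 mm between the start and now, so the lid is seated and level. Before handing in, a check that the arm is clear of the bins.

Run:
```python
from h import *
cv2.imwrite("pics/side6.png",get_image("side")[:,:,::-1]); s=observe(); print(s["ft_force"],s["joint_efforts"],s["qvel"])
```

```text
[ 0.04587634 -0.40295121 -0.72615911] [ 5.64033464e-01 -4.38230538e+01 -2.81392658e+01  3.99623089e-02
 -7.79540744e-03 -3.45666413e-03] [-0.01015571 -0.00654336  0.00244142  0.00207535  0.00195249  0.00321781]
```

View pics/side6.png

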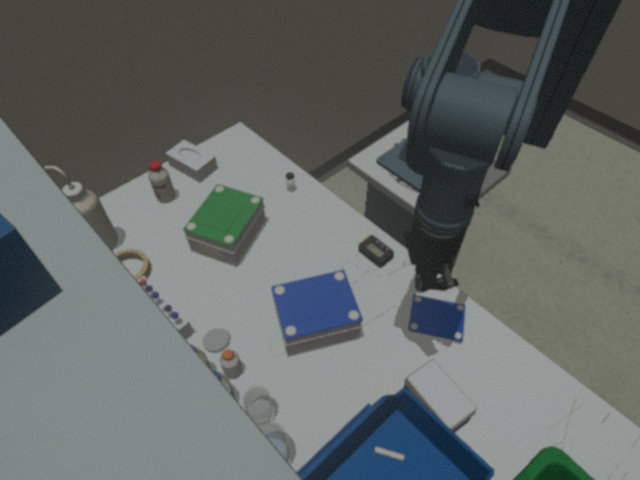

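The side view shows the arm hanging free, with the tips at about (435,285), well above the table and clear of the bins. The lid is level and the green box undisturbed.

```bash
python3 -c "from station import *; print(job_done())"
```

```text
the job is handed in; nothing more can be done
None
```

I pressed the large blue lid down at its four corner marks, one at a time, with the shut fingertips, then moved the arm clear and handed the job in. Handing in returned no verdict.

- **Pressing:** each corner went down to a firm stop, with the tips at z of about 0.080–0.081 m. The vertical force reached about 33 N (35 N overall with the sideways part), against the 70 N limit.
- **Lid after the last press:** measured from both cameras, the four marks had dropped 10.3, 9.2, 10.9 and 10.5 mm, and no red gasket shows on the sides the side camera sees. That fits a fully seated, level lid.
- **Disagreement in the heights:** the camera heights themselves differ by up to about 6 mm between corners (0.078–0.084 m). They differed the same way before pressing, so I put this down to camera calibration. The fingertip heights at the stops differed by only about 1 mm.
- **The rest:** I kept the arm away from the green-lidded box, and the wrist force read about 0 at the end. The last camera reading was at about 11.5 s.

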